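# Sweep the cryostat's socket caps shut

### The job

Close the six flip-up dust caps on the cryostat's top plate by running the fingertips along their curved row, counter-clockwise seen from above, skimming just over the sockets so that one cap after the other folds down and lies shut. Touch them lightly: do not grip or bend back a cap, do not press hard on the plate or anything on it, and leave the loose plug, jar, spanner and ring where they are. Finish clear of everything.

Things in the scene. Friction and masses are not known exactly. Their poses are not given: they have to be found in the camera images.
- head: Fixed cryostat head, shifted and turned between starts: round aluminium plate, 290 mm across, top face 56 mm above the table, on a wooden block. Origin on the table under the plate's centre, z up. Mid-plate a steel neck, 64 mm across, up to 110 mm above the table. Six equal sockets 26 mm across stand 18 mm proud on a 110 mm radius, 0.42 rad (46 mm) apart; mid-row lies at the head's own -x.
- seat1 (a point): Centre of the top face of cap 1 (first in the row), when it is shut, 78 mm above the table, over its socket; this point stays put. The cap is a black disc, 30 mm across, 4 mm thick, hinged 17 mm before this point (clockwise side seen from above) at 76 mm height; free edge 32 mm from the hinge. It folds shut counter-clockwise along the row; standing open it reaches 108 mm above the table.
- cap1 (a joint): Hinge angle of cap 1 in rad: 0 shut flat, 1.57 upright; 1.25 to 1.7 at the start; stops at 2.1, bent back. The hinge is slightly stiff (0.008 N m, about 1 N at a skimming fingertip): the cap stays where it is left and does not fall shut, so fingertips must pass only a few mm above the height of the shut caps.
- seat2 (a point): Centre of the top face of cap 2, when it is shut, 78 mm above the table, over its socket; this point stays put. The cap is a black disc, 30 mm across, 4 mm thick, hinged 17 mm before this point (clockwise side seen from above) at 76 mm height; free edge 32 mm from the hinge. It folds shut counter-clockwise along the row; standing open it reaches 108 mm above the table.
- cap2 (a joint): Hinge angle of cap 2 in rad: 0 shut flat, 1.57 upright; 1.25 to 1.7 at the start; stops at 2.1, bent back. The hinge is slightly stiff (0.008 N m, about 1 N at a skimming fingertip): the cap stays where it is left and does not fall shut, so fingertips must pass only a few mm above the height of the shut caps.
- seat3 (a point): Centre of the top face of cap 3, when it is shut, 78 mm above the table, over its socket; this point stays put. The cap is a black disc, 30 mm across, 4 mm thick, hinged 17 mm before this point (clockwise side seen from above) at 76 mm height; free edge 32 mm from the hinge. It folds shut counter-clockwise along the row; standing open it reaches 108 mm above the table.
- cap3 (a joint): Hinge angle of cap 3 in rad: 0 shut flat, 1.57 upright; 1.25 to 1.7 at the start; stops at 2.1, bent back. The hinge is slightly stiff (0.008 N m, about 1 N at a skimming fingertip): the cap stays where it is left and does not fall shut, so fingertips must pass only a few mm above the height of the shut caps.
- seat4 (a point): Centre of the top face of cap 4, when it is shut, 78 mm above the table, over its socket; this point stays put. The cap is a black disc, 30 mm across, 4 mm thick, hinged 17 mm before this point (clockwise side seen from above) at 76 mm height; free edge 32 mm from the hinge. It folds shut counter-clockwise along the row; standing open it reaches 108 mm above the table.
- cap4 (a joint): Hinge angle of cap 4 in rad: 0 shut flat, 1.57 upright; 1.25 to 1.7 at the start; stops at 2.1, bent back. The hinge is slightly stiff (0.008 N m, about 1 N at a skimming fingertip): the cap stays where it is left and does not fall shut, so fingertips must pass only a few mm above the height of the shut caps.
- seat5 (a point): Centre of the top face of cap 5, when it is shut, 78 mm above the table, over its socket; this point stays put. The cap is a black disc, 30 mm across, 4 mm thick, hinged 17 mm before this point (clockwise side seen from above) at 76 mm height; free edge 32 mm from the hinge. It folds shut counter-clockwise along the row; standing open it reaches 108 mm above the table.
- cap5 (a joint): Hinge angle of cap 5 in rad: 0 shut flat, 1.57 upright; 1.25 to 1.7 at the start; stops at 2.1, bent back. The hinge is slightly stiff (0.008 N m, about 1 N at a skimming fingertip): the cap stays where it is left and does not fall shut, so fingertips must pass only a few mm above the height of the shut caps.
- seat6 (a point): Centre of the top face of cap 6 (last in the row), when it is shut, 78 mm above the table, over its socket; this point stays put. The cap is a black disc, 30 mm across, 4 mm thick, hinged 17 mm before this point (clockwise side seen from above) at 76 mm height; free edge 32 mm from the hinge. It folds shut counter-clockwise along the row; standing open it reaches 108 mm above the table.
- cap6 (a joint): Hinge angle of cap 6 in rad: 0 shut flat, 1.57 upright; 1.25 to 1.7 at the start; stops at 2.1, bent back. The hinge is slightly stiff (0.008 N m, about 1 N at a skimming fingertip): the cap stays where it is left and does not fall shut, so fingertips must pass only a few mm above the height of the shut caps.
- plug: Loose brass blanking plug, 22 mm across, 18 mm high, standing on the plate between the neck and the sockets; origin at its underside's centre. To be left alone.
- jar: Loose white jar, 50 mm across, 55 mm high, on the table to the left of the plate; origin at its underside's centre. To be left alone.
- wrench: Loose steel spanner, 180 mm long, lying on the table to the right of the plate along its own x; origin at the middle of its underside. To be left alone.
- ring: Loose steel clamp ring, 60 mm across, 14 mm high, lying on the table to the left of the plate; origin at its underside's centre. To be left alone.

How it is judged (in metres and radians):
On the way, in this order (a step that is already met when the one before it is completed fails the run):
1. cap 1 is shut, before the later ones (value of joint cap1 below 0.28 rad), for 0.05 s.
2. cap 2 is shut, before the later ones (value of joint cap2 below 0.28 rad), for 0.05 s.
3. cap 3 is shut, before the later ones (value of joint cap3 below 0.28 rad), for 0.05 s.
4. cap 4 is shut, before the later ones (value of joint cap4 below 0.28 rad), for 0.05 s.
5. cap 5 is shut, before the later ones (value of joint cap5 below 0.28 rad), for 0.05 s.
6. cap 6 is shut (value of joint cap6 below 0.28 rad), for 0.05 s.
At the end, for the whole second after the job is handed in: All six caps are shut (each within 0.28 rad of flat), closed in the order of the row from cap1 to cap6, and the plug, jar, spanner and ring are within 15 mm of where they stood (value of joint each of cap1, cap2, cap3, cap4, cap5, cap6 below 0.28 rad and distance of each of plug, jar, wrench, ring from where it was at the start of the episode below 0.015 m); the robot touches nothing.
It fails at once if the robot presses on or grips the caps, the sockets or the plate with more than 20 N (contact force between any of the fingers, the arm and head above 20 N).
It fails at once if a cap is bent back beyond 1.95 rad (value of joint any of cap1, cap2, cap3, cap4, cap5, cap6 above 1.95 rad).
It fails at once if the plug, jar, spanner or ring is lifted, or moved by more than 15 mm (distance of any of plug, jar, wrench, ring from where it was at the start of the episode above 0.015 m).
It also fails if it takes over 45 s, if anything falls off the work surface, if the arm or the gripper's body presses on something with over 40 N, if the wrist force passes 120 N, or if a joint passes its speed limit or range.

### The arm

A 6-joint arm with a two-finger parallel gripper is mounted at the origin on the work surface. World frame = base frame: x ahead of the robot, y to its left, z up, the work surface at z = 0. Lengths are in mm, angles in rad, forces in N, time in s.
With the tool pointing down it reaches from about 350 to 875 mm from the base axis. Payload 4.2 kg.
Tool frame: the origin (TCP) lies midway between the tips of the shut fingers; the grasp point (between the pads) lies 19 mm behind it; y points along the fingers, x is the direction in which the jaws open and shut, and the axes are right-handed (so a half turn about y gives the same grasp; the last joint's range is limited). The gripper opens to 85 mm and grips with 20 to 120 N. Pads are 22 mm wide; open, the fingers measure 114 mm over their backs; the gripper's body (76 mm by 85 mm) begins 54 mm behind the grasp point. The pads swing forward as they close: fully open they stand 13 mm farther back than shut.
Start: joints at [1.543, 0.385, 0.008, 0, -1.194, -0.259], TCP at [176.771, 599.459, 231.312] pointing down, gripper open.
Joint ranges: [-3.14, 3.14], [-1.21, 2.06], [-1.07, 1.41], [-3.16, 2.05], [-2.99, -0.16], [-3.1, 3.1]. Speed limits (rad/s): [2.79, 2.79, 3.14, 3.14, 3.14, 3.14].

### API

Orientations are given as a unit quaternion [x, y, z, w].
In Python, from bench import read_state, get_image, job_done gives the robot as it stands.
- The arm moves only by the tool play_rows, never from a script. Its argument "series" is a list of rows, each a list of 7 numbers: the shift along the tool's x, y, z in m, then the turn, a rotation vector about the tool's x, y, z in rad, then the finger opening in m, from 0 to 0.0854. In form: [[x, y, z, wx, wy, wz, claw], ...]. A call has 1 to 10 rows; each row shifts and turns the pose as measured when the row begins, along the tool's axes as they then stand; what a row does not reach is not made up. A row lasts 1/10 s, in which the tool goes at most 50 mm and 8.59 degrees, less where a joint would pass 70% of its speed; a pose out of reach is approached as far as the arm can. A call with a gripper value outside its range is refused whole. The fingers move at their own pace and stop on an object; the grip force is fixed at half the most. Time passes only in rows, so rows that do not move let the fingers close. It gives the time, the measured TCP pose, the force and the opening at its end, in the units of the state.
- read_state(): the state, without advancing time (a new reading comes with each control period).
- get_image(name): name is "scene" or "top" or "wrist"; returns a dict with "color" (480x640x3 uint8, red, green, blue), "intrinsics" (3x3 intrinsics, pixels), "origin" and "orientation" of the camera in the world. Camera axes: x right, y down, z forward; pixel columns grow to the right and rows downward; lengths in mm; the calibration is good to about 2 mm. A picture is of the moment at which its call begins. There is no depth.
- job_done(): hands the job in, once; it reports no verdict.
The state is a dict: "clock": time; "joints": joint angles; "joint_vel": joint speeds; "joint_efforts": joint torques, N m; "position": TCP position; "ee_rot": TCP orientation; "contact_force": force on the tool from outside, world axes, zero at the start; "wrist_torque": the same for the moment, N m; "gripper_width": finger opening in mm.
Only numpy, scipy, OpenCV 4.12 (cv2) and the standard library are available. Lean on these libraries where they do the work, as an engineer would, in place of code of your own. Each camera call takes 0.05 s, during which the arm holds its last target. There are 200 camera calls.

## Working session

There is one attempt and no reset: what is moved stays moved. The work goes in short steps, Python scripts to look and compute and a tool call to move; the robot and the scene stay as the last step left them, time stands still between calls to the robot, and variables do not carry over. Pictures are saved under pics/ and viewed, about 8 in all and at most 12, crops included, and the job is handed in when it is done.

Besides the shell and the picture viewer there is one more tool, called in YAML: its name, and indented under it one key for each argument. play_rows: Moves the arm, as the interface text tells. Its arguments: {"type":"object","properties":{"series":{"type":"array","items":{"type":"array","items":{"type":"number"}}}},"required":["series"]}

```bash
mkdir -p pics; cat > h.py <<'E'
import numpy as np, cv2
from bench import read_state, get_image, job_done
from scipy.spatial.transform import Rotation as R
def snap(n,f):
    im=get_image(n); cv2.imwrite('pics/'+f,im['color'][:,:,::-1]); np.savez('pics/'+f+'.npz',K=im['intrinsics'],o=im['origin'],q=im['orientation'],c=im['color']); return im
def load(f): return np.load('pics/'+f+'.npz')
def cast(d,uv,z):
    uv=np.atleast_2d(uv).astype(float); r=np.c_[uv,np.ones(len(uv))]@np.linalg.inv(d['K']).T
    r=R.from_quat(d['q']).apply(r); o=np.array(d['o']); return o+r*((z-o[2])/r[:,2])[:,None]
def proj(d,p):
    c=R.from_quat(d['q']).inv().apply(np.atleast_2d(p)-d['o'])@np.array(d['K']).T; return c[:,:2]/c[:,2:]
E
python3 - <<'E'
from h import *
for n in('top','scene'):
    im=snap(n,n+'1.png'); print(n,im['intrinsics'],im['origin'],im['orientation'])
print(read_state())
E
```

```text
top [[494.61542803   0.         314.8908477 ]
 [  0.         494.61542803 241.44579731]
 [  0.           0.           1.        ]] [ 409.21258918  -40.55138297 1011.38102882] [-0.70069556  0.71131736 -0.02874392  0.04719259]
scene [[594.53592271   0.         311.69349361]
 [  0.         594.53592271 237.94696668]
 [  0.           0.           1.        ]] [1224.9720506  -522.64376101  912.59725396] [ 0.82765838  0.40668735 -0.17943956 -0.34261999]
{'clock': 0.1, 'joints': array([ 1.54259554e+00,  3.85507824e-01,  6.71109950e-03, -4.27578272e-04,
       -1.19400928e+00, -2.58593046e-01]), 'joint_vel': array([-4.31299596e-05, -6.73514527e-04,  2.78394044e-03,  2.37058460e-03,
       -3.71273879e-04,  5.50386253e-04]), 'joint_efforts': array([-6.40312028e-04, -3.93314624e+01,  1.88932228e+01,  4.19791549e+00,
       -2.56767293e-03,  5.49463238e-06]), 'position': array([176.64053293, 598.95178806, 230.29496721]), 'ee_rot': array([ 0.42392172, -0.56588466,  0.56682378, -0.4228188 ]), 'contact_force': array([-0.66274088, -0.01894184,  0.63659795]), 'wrist_torque': array([-0.04755982,  0.0187762 ,  0.04625233]), 'gripper_width': 85.42425900562287}
```

View pics/top1.png

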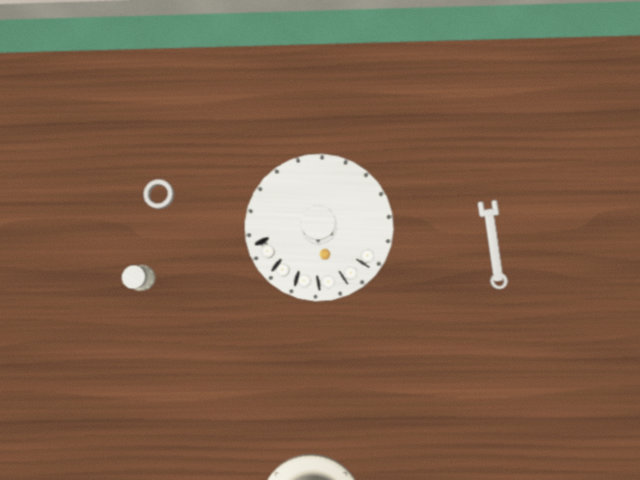

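View pics/scene1.png

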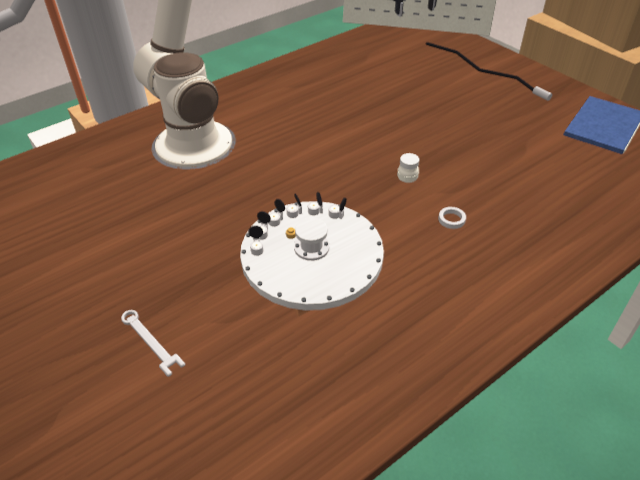

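```bash
cat > m.py <<'E'
from h import *
d=load('top1.png'); c=d['c']; hsv=cv2.cvtColor(c,cv2.COLOR_RGB2HSV)
m=((hsv[...,1]<60)&(hsv[...,2]>120)).astype(np.uint8); m[:, :235]=0; m[:,405:]=0; m[:140]=0; m[310:]=0
cs,_=cv2.findContours(m,cv2.RETR_EXTERNAL,cv2.CHAIN_APPROX_NONE); k=max(cs,key=cv2.contourArea)[:,0]
P=cast(d,k,56)[:,:2]; 
(cx,cy),r=cv2.minEnclosingCircle(P.astype(np.float32)); A=np.c_[2*P,np.ones(len(P))]; s=np.linalg.lstsq(A,(P**2).sum(1),rcond=None)[0]
C=s[:2]; print('centre',C,np.sqrt(s[2]+C@C),(cx,cy),r)
dk=(hsv[...,2]<70).astype(np.uint8); n,l,st,ce=cv2.connectedComponentsWithStats(dk)
for i in range(1,n):
    u,v=ce[i]
    if st[i,4]>12 and 240<u<400 and 225<v<300:
        p=cast(d,ce[i],92)[0,:2]-C; print(ce[i],st[i,4],np.hypot(*p),np.arctan2(p[1],p[0])%(2*np.pi))
cv2.imwrite('pics/top1c.png',cv2.resize(c[215:310,235:395,::-1],None,fx=5,fy=5,interpolation=cv2.INTER_CUBIC))
E
python3 m.py
```

```text
centre [542.86272174 -23.33635629] 144.5753439692533 (542.79443359375, -23.106964111328125) 145.9908447265625
[261.4375  240.90625] 32 111.01375665750804 1.85954692532983
[275.78571429 264.92857143] 14 110.87912946374182 2.3399214495366163
[296.  278.5] 14 111.21544688317708 2.752708870834788
```

View pics/top1c.png

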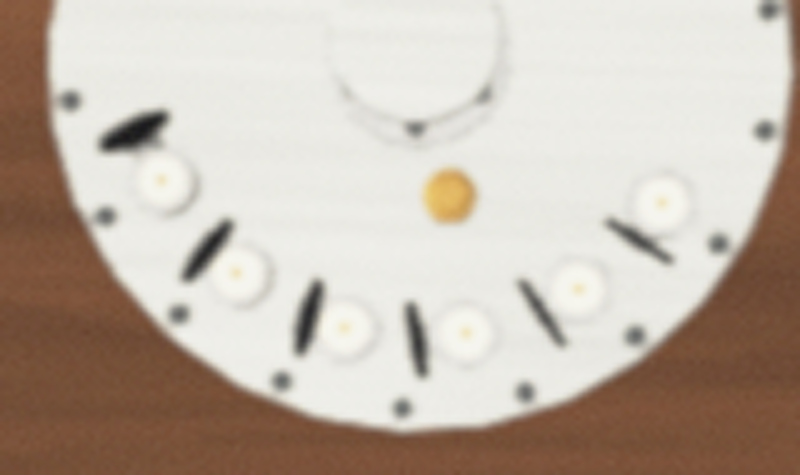

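The crop shows the six sockets, with gold pins at crop pixels (162,180), (237,272), (344,327), (465,332), (578,288) and (662,202). The black caps stand just clockwise of each one, and the brass plug is at (450,195). I'll fit the arc from the pins.

```bash
cat > fit.py <<'E'
from h import *
d=load('top1.png')
px=np.array([(162,180),(237,272),(344,327),(465,332),(578,288),(662,202)])
P=cast(d,np.c_[235,215]+(px+.5)/5-.5,74)[:,:2]
a=np.pi+(np.arange(6)-2.5)*.42; L=110*np.c_[np.cos(a),np.sin(a)]
mu,ml=P.mean(0),L.mean(0); H=(L-ml).T@(P-mu); U,S,V=np.linalg.svd(H); Q=(U@V).T
yaw=np.arctan2(Q[1,0],Q[0,0]); C=mu-Q@ml
print('C',C,'yaw',yaw); print(P.round(1)); print((C+L@Q.T-P).round(1))
pl=cast(d,[235+450/5,215+195/5],74)[0]; print('plug',pl, np.hypot(*(pl[:2]-C)))
for p,z in(((134,277),55),((158,194),7),((493,243),5)): print(cast(d,p,z)[0])
s=read_state(); print(R.from_quat(s['ee_rot']).as_matrix().round(3))
w=snap('wrist','w1.png'); print(w['origin'],R.from_quat(w['orientation']).as_matrix().round(2))
E
python3 fit.py
```

```text
C [543.56292276 -23.45125358] yaw -0.06051656246570491
[[ 494.5   74.9]
 [ 458.9   46.4]
 [ 437.5    6. ]
 [ 435.   -39.7]
 [ 451.   -82.7]
 [ 483.1 -115.2]]
[[ 0.2  0.2]
 [-0.2  0.2]
 [ 0.  -0.1]
 [-0.2 -0.1]
 [-0.  -0. ]
 [ 0.1 -0.2]]
plug [486.21117661 -35.63466848  74.        ] 58.63154769226485
[448.68437901 337.44027677  55.        ]
[622.52253798 310.40125487   7.        ]
[ 508.85741678 -376.01659761    5.        ]
[[-0.283 -0.     0.959]
 [-0.959 -0.002 -0.283]
 [ 0.002 -1.     0.   ]]
[248.34644564 579.31821717 372.05917784] [[-0.28 -0.92 -0.29]
 [-0.96  0.27  0.08]
 [ 0.    0.3  -0.95]]
```

play_rows:
  series:
    - [0.024, 0, 0.031, 0, 0, 0, 0]
    - [0.024, 0, 0.031, 0, 0, 0, 0]
    - [0.024, 0, 0.031, 0, 0, 0, 0]
    - [0.024, 0, 0.031, 0, 0, 0, 0]
    - [0.024, 0, 0.031, 0, 0, 0, 0]
    - [0.024, 0, 0.031, 0, 0, 0, 0]
    - [0.024, 0, 0.031, 0, 0, 0, 0]
    - [0.024, 0, 0.031, 0, 0, 0, 0]
    - [0.024, 0, 0.031, 0, 0, 0, 0]
    - [0, 0, 0, 0, 0, 0, 0]

```text
clock: 1.15
position: [388.1, 301.7, 227.1]
ee_rot: [0.427, -0.564, 0.567, -0.422]
contact_force: [0.5, -0.3, -0.8]
gripper_width: 0.0
```

```bash
cat >> h.py <<'E'
C=np.array([543.56,-23.45]); A1=np.pi-.0605-1.05
def pt(da,z,r=110): a=A1+da; return np.array([C[0]+r*np.cos(a),C[1]+r*np.sin(a),z])
def rel(p):
    s=read_state(); M=R.from_quat(s['ee_rot']); print('t',s['clock'],'pos',s['position'].round(1),'F',s['contact_force'].round(1),'w',round(s['gripper_width'],1)); print('tool y,z',M.as_matrix()[:,1:].T.round(3).tolist(),'tilt rotvec',)
    return M.inv().apply(np.atleast_2d(p)-s['position'])
E
python3 -c "
from h import *
print(pt(-.5,160),rel(pt(-.5,160)).round(1))"
```

```text
t 1.15 pos [388.1 301.7 227.1] F [ 0.5 -0.3 -0.8] w 0.0
tool y,z [[-0.003, -0.007, -1.0], [0.96, -0.279, -0.001]] tilt rotvec
[547.92625669  86.4633104  160.        ] [[161.5  68.3 213.6]]
```

play_rows:
  series:
    - [0.025, 0.005, 0.034, 0, 0, 0, 0]
    - [0.025, 0.005, 0.034, 0, 0, 0, 0]
    - [0.025, 0.005, 0.034, 0, 0, 0, 0]
    - [0.025, 0.008, 0.034, 0, 0, 0, 0]
    - [0.025, 0.008, 0.034, 0, 0, 0, 0]
    - [0.025, 0.01, 0.034, 0, 0, 0, 0]
    - [0.015, 0.01, 0.015, 0, 0, 0, 0]
    - [0, 0.01, 0, 0, 0, 0, 0]
    - [0, 0, 0, 0, 0, 0, 0]

```text
clock: 2.05
position: [558.5, 77.6, 163.3]
ee_rot: [0.427, -0.564, 0.565, -0.424]
contact_force: [-0.3, -0.7, 0.0]
gripper_width: 0.1
```

```bash
python3 -c "
from h import *
print(rel(pt(-.5,160)).round(1))
d=snap('wrist','w2.png')
for i in range(6): print(proj(d,pt(.42*i,74)).round())
" 
```

```text
t 2.05 pos [558.5  77.6 163.3] F [-0.3 -0.7  0. ] w 0.1
tool y,z [[-0.003, -0.004, -1.0], [0.961, -0.275, -0.002]] tilt rotvec
[[ -5.6   3.3 -12.6]]Traceback (most recent call last):
  File "<string>", line 5, in <module>
    for i in range(6): print(proj(d,pt(.42*i,74)).round())
                             ~~~~^^^^^^^^^^^^^^^^
  File "h.py", line 11, in proj
    c=R.from_quat(d['q']).inv().apply(np.atleast_2d(p)-d['o'])@np.array(d['K']).T; return c[:,:2]/c[:,2:]
                  ~^^^^^
KeyError: 'q'
```

View pics/w2.png

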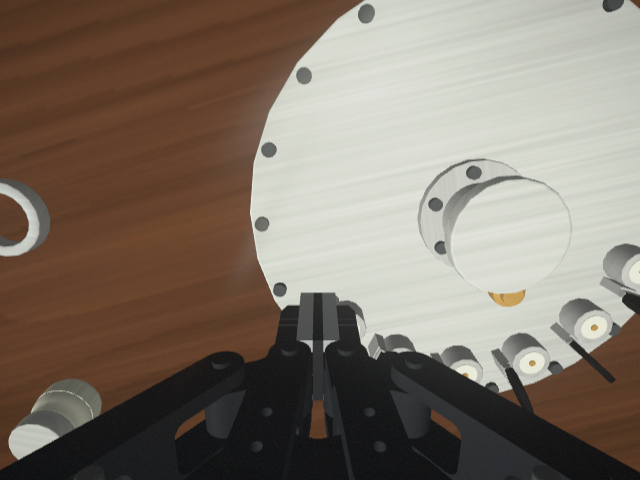

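The picture shows the shut fingertips at (318,293), the neck at (510,230) and the plug at (507,297). Pins are visible at about (464,375), (532,363) and (594,327). I'll check these against the fit.

```bash
python3 -c "
from h import *
d=load('w2.png'); print(d['q'] if 'q' in d else d.files)
for i in range(6): print(proj(d,pt(.42*i,74)).round())
print(cast(d,[(464,375),(532,363),(594,327)],74).round(1)); print([pt(.42*i,74).round(1).tolist() for i in range(6)])
" 
```

```text
[-0.59487627  0.78935008  0.1193624  -0.09381522]
[[348. 329.]]
[[402. 363.]]
[[466. 374.]]
[[534. 362.]]
[[596. 326.]]
[[645. 270.]]
[[437.5   7.7  74. ]
 [434.1 -38.6  74. ]
 [450.5 -81.5  74. ]]
[[494.7, 75.1, 74.0], [458.8, 46.6, 74.0], [437.6, 5.9, 74.0], [434.8, -39.8, 74.0], [450.9, -82.8, 74.0], [483.2, -115.4, 74.0]]
```

```bash
python3 -c "
from h import *
print(rel([pt(-.55,z) for z in(120,84)]).round(1))"
```

```text
t 2.1 pos [558.9  78.  164.2] F [ 0.8 -0.9 -0.1] w -0.2
tool y,z [[-0.002, -0.004, -1.0], [0.962, -0.274, -0.0]] tilt rotvec
[[-6.5 44.2 -7.5]
 [-6.6 80.2 -7.5]]
```

play_rows:
  series:
    - [-0.004, 0.015, -0.004, 0, 0, 0, 0]
    - [-0.003, 0.02, -0.004, 0, 0, 0, 0]
    - [0, 0.02, 0, 0, 0, 0, 0]
    - [0, 0.01, 0, 0, 0, 0, 0]
    - [0, 0, 0, 0, 0, 0, 0]

```text
clock: 2.6
position: [553.4, 94.1, 101.8]
ee_rot: [0.427, -0.56, 0.564, -0.43]
contact_force: [-1.0, -0.0, -0.5]
gripper_width: -0.3
```

```bash
python3 -c "
from h import *
print(rel([pt(-.55,84)]).round(1))"
```

```text
t 2.6 pos [553.4  94.1 101.8] F [-1.  -0.  -0.5] w -0.3
tool y,z [[0.007, -0.001, -1.0], [0.964, -0.265, 0.007]] tilt rotvec
[[ 7.7 17.8  2.1]]
```

play_rows:
  series:
    - [0.004, 0.008, 0.001, 0, 0, 0, 0]
    - [0.003, 0.007, 0.001, 0, 0, 0, 0]
    - [0, 0, 0, 0, 0, 0, 0]

```text
clock: 2.9
position: [554.8, 88.0, 88.2]
ee_rot: [0.426, -0.559, 0.564, -0.433]
contact_force: [0.1, 0.1, 0.7]
gripper_width: -0.0
```

```bash
python3 -c "
from h import *
print(rel([pt(-.55,84)]).round(1))
x=[];d=get_image('wrist')
for i in range(3):
  x.append(read_state()['position'].round(1).tolist()); get_image('wrist')
print(x)"
```

```text
t 2.9 pos [554.8  88.   88.2] F [0.1 0.1 0.7] w -0.0
tool y,z [[0.011, 0.0, -1.0], [0.965, -0.262, 0.011]] tilt rotvec
[[ 2.2  4.2 -0.8]]
[[555.1, 88.2, 88.7], [555.3, 88.3, 89.0], [555.4, 88.4, 89.1]]
```

```bash
cat > plan.py <<'E'
from h import *; import sys
s=read_state(); n=int(sys.argv[1]); step=float(sys.argv[2]) if len(sys.argv)>2 else .075; z=82.3
v=s['position'][:2]-C; da=(np.arctan2(v[1],v[0])-A1)
M=R.from_quat(s['ee_rot']); P=np.vstack([s['position'],[pt(da+step*(i+1),z) for i in range(n)]])
print('da',da.round(3),'r',np.hypot(*v).round(1)); rel(P)
ey=M.as_matrix()[:,1]; print('tiltfix tool',M.inv().apply(np.cross(ey,[0,0,-1])).round(3))
print((M.inv().apply(np.diff(P,axis=0))/1000).round(4).tolist())
E
python3 plan.py 5
```

```text
da -0.566 r 112.5
t 3.1 pos [555.4  88.4  89.1] F [ 0.2 -1.2  0.4] w 0.1
tool y,z [[0.013, 0.001, -1.0], [0.965, -0.262, 0.012]] tilt rotvec
tiltfix tool [-0.012  0.    -0.004]
[[0.0041, 0.0067, -0.0078], [0.0022, -0.0001, -0.0079], [0.0028, -0.0001, -0.0078], [0.0034, -0.0001, -0.0075], [0.0039, -0.0001, -0.0072]]
```

play_rows:
  series:
    - [0.002, 0.006, -0.004, -0.012, 0, -0.004, 0]
    - [0.002, 0, -0.008, 0, 0, 0, 0]
    - [0.003, 0, -0.008, 0, 0, 0, 0]

```text
clock: 3.4
position: [534.1, 86.9, 83.0]
ee_rot: [-0.429, 0.562, -0.562, 0.43]
contact_force: [-0.3, -0.0, -0.1]
gripper_width: 0.2
```

```bash
python3 plan.py 5
```

```text
da -0.375 r 110.7
t 3.4 pos [534.1  86.9  83. ] F [-0.3 -0.  -0.1] w 0.2
tool y,z [[0.0, 0.001, -1.0], [0.965, -0.263, 0.0]] tilt rotvec
tiltfix tool [-0.    -0.    -0.001]
[[0.0038, 0.0007, -0.0074], [0.0037, -0.0, -0.0074], [0.0042, -0.0, -0.0071], [0.0047, -0.0, -0.0067], [0.0052, -0.0, -0.0064]]
```

play_rows:
  series:
    - [0.0035, 0, -0.007, 0, 0, 0, 0]
    - [0.0037, 0, -0.0074, 0, 0, 0, 0]
    - [0.0042, 0, -0.007, 0, 0, 0, 0]
    - [0.0047, 0, -0.0067, 0, 0, 0, 0]

```text
clock: 3.8
position: [500.1, 78.5, 83.7]
ee_rot: [0.429, -0.561, 0.562, -0.431]
contact_force: [0.3, 0.0, -0.3]
gripper_width: -0.0
```

```bash
python3 plan.py 5; python3 -c "
from h import *
snap('wrist','w3.png')"
```

```text
da -0.058 r 110.9
t 3.8 pos [500.1  78.5  83.7] F [ 0.3  0.  -0.3] w -0.0
tool y,z [[0.003, 0.002, -1.0], [0.965, -0.262, 0.002]] tilt rotvec
tiltfix tool [-0.002 -0.    -0.002]
[[0.006, 0.0014, -0.0058], [0.0058, -0.0, -0.0059], [0.0062, -0.0, -0.0054], [0.0066, -0.0, -0.0049], [0.007, -0.0, -0.0044]]
```

View pics/w3.png

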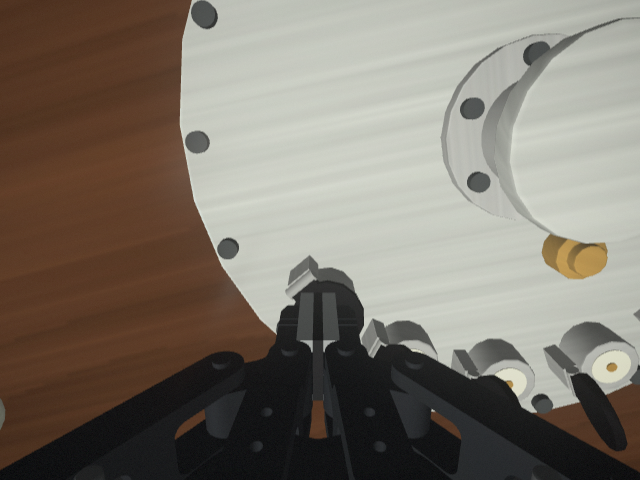

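The fingertips at (318,293) are now over cap 1's socket. The cap lies dark and folded beneath them and the hinge bracket is clear at (303,275). I'll carry on a touch lower.

play_rows:
  series:
    - [0.006, 0.0014, -0.0058, -0.002, 0, -0.002, 0]
    - [0.0058, 0, -0.0059, 0, 0, 0, 0]
    - [0.0062, 0, -0.0054, 0, 0, 0, 0]
    - [0.0066, 0, -0.0049, 0, 0, 0, 0]

```text
clock: 4.25
position: [469.2, 58.9, 82.2]
ee_rot: [-0.43, 0.562, -0.561, 0.429]
contact_force: [0.5, 1.4, -0.5]
gripper_width: -0.0
```

```bash
python3 plan.py 5; python3 -c "
from h import *
snap('wrist','w4.png')"
```

```text
da 0.274 r 111.0
t 4.25 pos [469.2  58.9  82.2] F [ 0.5  1.4 -0.5] w -0.0
tool y,z [[-0.001, 0.0, -1.0], [0.965, -0.262, -0.001]] tilt rotvec
tiltfix tool [ 0.001 -0.    -0.   ]
[[0.0076, -0.0001, -0.0034], [0.0074, 0.0, -0.0037], [0.0076, 0.0, -0.0031], [0.0079, 0.0, -0.0025], [0.008, 0.0, -0.0019]]
```

View pics/w4.png

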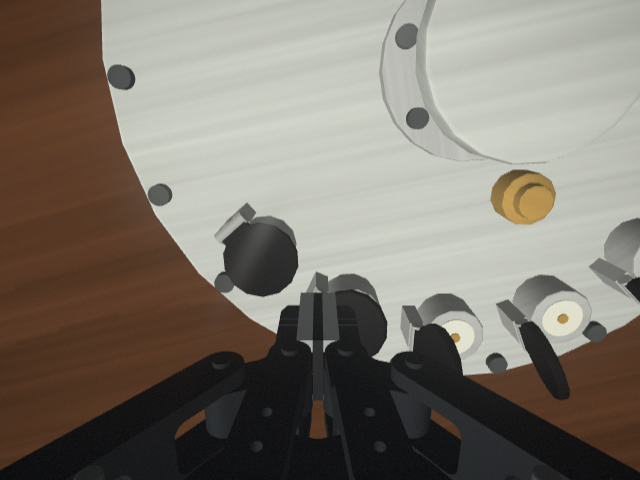

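Cap 1 is a black disc lying over its socket, with its centre near (260,257). Cap 2 is being folded at (360,320). I'll measure cap 1's residual angle before going on.

```bash
cat > ang.py <<'E'
from h import *; import sys
d=load(sys.argv[1])
def disc(k,th,z0=76):
    a=A1+.42*k; rad=np.array([np.cos(a),np.sin(a),0]); t=np.array([-np.sin(a),np.cos(a),0]); up=np.array([0,0,1.])
    h=np.array([*C,z0])+110*rad-17*t; ax=np.cos(th)*t+np.sin(th)*up; n=-np.sin(th)*t+np.cos(th)*up
    ph=np.linspace(0,2*np.pi,40); return np.vstack([proj(d,h+17*ax+2*sg*n+15*(np.cos(ph)[:,None]*rad+np.sin(ph)[:,None]*ax)) for sg in(-1,1)])
dk=(d['c'].max(2)<75).astype(np.uint8); n,l,st,ce=cv2.connectedComponentsWithStats(dk)
for i in range(1,n):
    if st[i,4]>800: print('blob',st[i].tolist(),ce[i].round(1))
for k in map(int,sys.argv[2:]):
    for th in(0,.1,.2,.3):
        p=cv2.convexHull(disc(k,th).astype(np.float32)); m=cv2.moments(p); x,y,w,h=cv2.boundingRect(p); print(k,th,(x,y,w,h),round(m['m10']/m['m00'],1),round(m['m01']/m['m00'],1),m['m00'])
E
python3 ang.py w4.png 0
```

```text
blob [219, 222, 79, 74, 4094] [259.6 260.2]
blob [0, 289, 640, 191, 62299] [326.3 417.7]
blob [519, 322, 51, 79, 1846] [545.1 360.9]
0 0 (225, 218, 77, 76) 263.8 255.9 4472.061904882314
0 0.1 (224, 219, 78, 77) 263.2 257.4 4595.914159912616
0 0.2 (223, 219, 79, 79) 262.3 258.6 4701.378060016781
0 0.3 (222, 220, 79, 80) 261.2 259.5 4785.699257279048
```

play_rows:
  series:
    - [0.0076, 0, -0.0034, 0, 0, 0, 0]
    - [0.0074, 0, -0.0036, 0, 0, 0, 0]
    - [0.0076, 0, -0.003, 0, 0, 0, 0]
    - [0.0079, 0, -0.0025, 0, 0, 0, 0]
    - [0.008, 0, -0.0019, 0, 0, 0, 0]

```text
clock: 4.8
position: [441.8, 22.2, 82.2]
ee_rot: [-0.43, 0.562, -0.561, 0.429]
contact_force: [0.5, 1.1, 0.0]
gripper_width: -0.1
```

```bash
python3 plan.py 5
```

```text
da 0.689 r 111.6
t 4.8 pos [441.8  22.2  82.2] F [0.5 1.1 0. ] w -0.1
tool y,z [[-0.002, -0.0, -1.0], [0.965, -0.262, -0.002]] tilt rotvec
tiltfix tool [0.002 0.    0.001]
[[0.0084, -0.0001, 0.0006], [0.0082, 0.0, -0.0004], [0.0082, 0.0, 0.0003], [0.0082, 0.0, 0.0009], [0.0081, 0.0, 0.0015]]
```

play_rows:
  series:
    - [0.0084, 0, 0.0006, 0.002, 0, 0.001, 0]
    - [0.0082, 0, -0.0004, 0, 0, 0, 0]
    - [0.0082, 0, 0.0003, 0, 0, 0, 0]
    - [0.0082, 0, 0.0009, 0, 0, 0, 0]
    - [0.0081, 0, 0.0015, 0, 0, 0, 0]

```text
clock: 5.3
position: [432.6, -22.0, 82.3]
ee_rot: [-0.429, 0.562, -0.562, 0.429]
contact_force: [-0.3, 1.0, 1.5]
gripper_width: -0.4
```

```bash
python3 plan.py 5; python3 -c "
from h import *
snap('wrist','w5.png')"
```

```text
da 1.097 r 111.0
t 5.3 pos [432.6 -22.   82.3] F [-0.3  1.   1.5] w -0.4
tool y,z [[-0.0, 0.0, -1.0], [0.965, -0.263, -0.0]] tilt rotvec
tiltfix tool [ 0. -0. -0.]
[[0.0077, -0.0, 0.0033], [0.0077, -0.0, 0.0029], [0.0075, -0.0, 0.0035], [0.0072, -0.0, 0.0041], [0.0069, -0.0, 0.0046]]
```

View pics/w5.png

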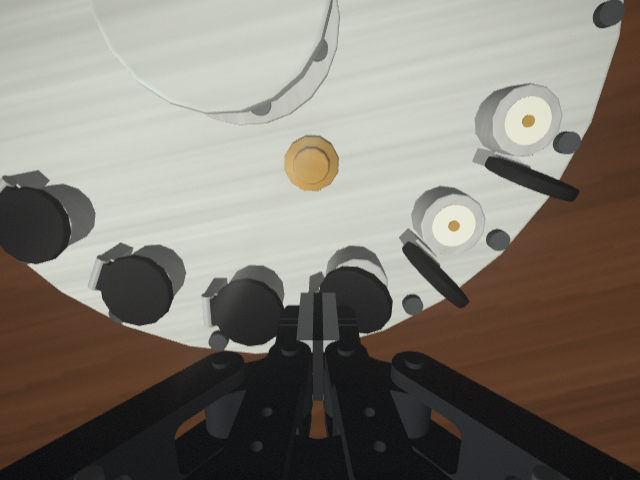

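Caps 1, 2 and 3 lie shut at (35,225), (137,288) and (249,311). Cap 4 is folding at (355,297). Caps 5 and 6 still stand at (435,270) and (530,178), and the plug is untouched. I'll continue.

play_rows:
  series:
    - [0.0077, 0, 0.0033, 0, 0, 0, 0]
    - [0.0077, 0, 0.0029, 0, 0, 0, 0]
    - [0.0075, 0, 0.0035, 0, 0, 0, 0]
    - [0.0072, 0, 0.0041, 0, 0, 0, 0]
    - [0.0069, 0, 0.0046, 0, 0, 0, 0]

```text
clock: 5.85
position: [440.6, -66.6, 82.0]
ee_rot: [-0.43, 0.562, -0.562, 0.429]
contact_force: [0.1, 0.7, 0.8]
gripper_width: 0.1
```

```bash
python3 plan.py 5
```

```text
da -4.776 r 111.7
t 5.85 pos [440.6 -66.6  82. ] F [0.1 0.7 0.8] w 0.1
tool y,z [[-0.002, -0.0, -1.0], [0.965, -0.263, -0.002]] tilt rotvec
tiltfix tool [ 0.002 -0.     0.001]
[[0.0053, -0.0003, 0.0066], [0.0059, -0.0, 0.0058], [0.0054, -0.0, 0.0062], [0.005, -0.0, 0.0066], [0.0045, -0.0, 0.0069]]
```

play_rows:
  series:
    - [0.0053, 0, 0.0066, 0.002, 0, 0.001, 0]
    - [0.0059, 0, 0.0058, 0, 0, 0, 0]
    - [0.0054, 0, 0.0062, 0, 0, 0, 0]
    - [0.005, 0, 0.0066, 0, 0, 0, 0]
    - [0.0045, 0, 0.0069, 0, 0, 0, 0]

```text
clock: 6.35
position: [466.1, -103.8, 81.7]
ee_rot: [-0.429, 0.562, -0.562, 0.429]
contact_force: [-1.5, 0.7, 0.9]
gripper_width: -0.1
```

```bash
python3 plan.py 7
```

```text
da -4.369 r 111.6
t 6.35 pos [ 466.1 -103.8   81.7] F [-1.5  0.7  0.9] w -0.1
tool y,z [[-0.001, 0.0, -1.0], [0.965, -0.264, -0.001]] tilt rotvec
tiltfix tool [0.001 0.    0.   ]
[[0.0023, -0.0006, 0.0081], [0.0031, -0.0, 0.0076], [0.0025, -0.0, 0.0078], [0.0019, -0.0, 0.008], [0.0013, -0.0, 0.0081], [0.0007, -0.0, 0.0082], [0.0001, -0.0, 0.0082]]
```

play_rows:
  series:
    - [0.0023, -0.0005, 0.0081, 0.001, 0, 0, 0]
    - [0.0031, 0, 0.0076, 0, 0, 0, 0]
    - [0.0025, 0, 0.0078, 0, 0, 0, 0]
    - [0.0019, 0, 0.008, 0, 0, 0, 0]
    - [0.0013, 0, 0.0081, 0, 0, 0, 0]
    - [0.0007, 0, 0.0082, 0, 0, 0, 0]
    - [0.0001, 0, 0.0082, 0, 0, 0, 0]

```text
clock: 7.05
position: [522.2, -133.0, 82.1]
ee_rot: [0.429, -0.562, 0.562, -0.429]
contact_force: [-0.0, -0.5, 0.4]
gripper_width: -0.0
```

```bash
python3 plan.py 2; python3 -c "
from h import *
snap('wrist','w6.png')"
```

```text
da -3.795 r 111.6
t 7.05 pos [ 522.2 -133.    82.1] F [-0.  -0.5  0.4] w -0.0
tool y,z [[0.001, -0.001, -1.0], [0.965, -0.264, 0.001]] tilt rotvec
tiltfix tool [-0.001 -0.     0.   ]
[[-0.0025, -0.0002, 0.0081], [-0.0015, 0.0, 0.0081]]
```

View pics/w6.png

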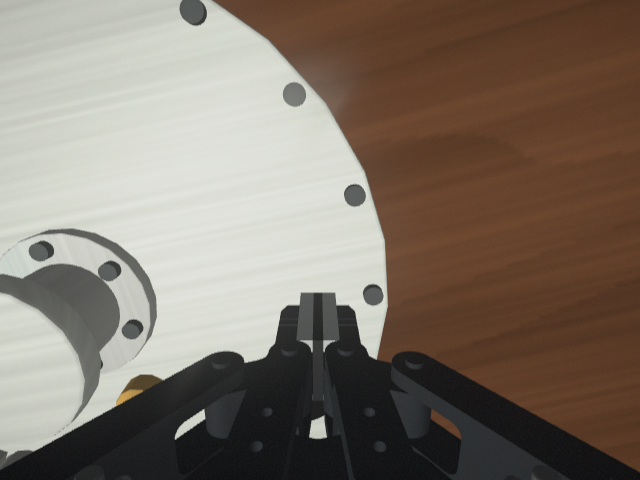

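The fingertips are past cap 6 and in free air over the plate at (318,293), and the plug is still in place at (140,390). I'll go a little further along, then lift.

play_rows:
  series:
    - [-0.002, -0.002, 0.008, 0, 0, 0, 0]
    - [0, -0.015, 0.004, 0, 0, 0, 0]
    - [0, -0.03, 0, 0, 0, 0, 0]
    - [0, -0.04, 0, 0, 0, 0, 0]
    - [0, -0.04, 0, 0, 0, 0, 0]
    - [0.02, -0.03, 0.02, 0, 0, 0, 0]
    - [0.03, 0, 0.02, 0, 0, 0, 0]
    - [0.03, 0, 0.02, 0, 0, 0, 0]
    - [0.03, 0, 0.02, 0, 0, 0, 0]
    - [0, 0, 0, 0, 0, 0, 0]

```text
clock: 8.1
position: [590.1, -264.2, 248.9]
ee_rot: [0.43, -0.558, 0.563, -0.432]
contact_force: [0.6, 0.7, -0.5]
gripper_width: -0.1
```

```bash
python3 - <<'E'
from h import *
rel(pt(0,80))
t=snap('top','top2.png'); s=snap('scene','scene2.png')
a=cv2.resize(t['color'][200:310,230:400,::-1],(700,453),interpolation=cv2.INTER_CUBIC)
cv2.imwrite('pics/top2c.png',a)
b=cv2.resize(s['color'][180:310,225:395,::-1],(785,600),interpolation=cv2.INTER_CUBIC); cv2.imwrite('pics/scene2c.png',b)
for n in('top','scene'):
    x,y=load(n+'1.png')['c'].astype(int),load(n+'2.png')['c'].astype(int)
    m=(abs(x-y).max(2)>50).astype(np.uint8); k,l,st,ce=cv2.connectedComponentsWithStats(m)
    print(n,[(q[:5].tolist()) for q in st[1:] if q[4]>15])
E
```

```text
t 8.1 pos [ 590.1 -264.2  248.9] F [ 0.6  0.7 -0.5] w -0.1
tool y,z [[0.005, -0.004, -1.0], [0.966, -0.257, 0.006]] tilt rotvec
top [[301, 30, 147, 307, 21703], [445, 47, 159, 111, 8946], [443, 138, 98, 44, 1772], [446, 144, 10, 4, 27], [446, 148, 18, 6, 80], [465, 178, 6, 4, 18], [387, 220, 5, 18, 52], [255, 237, 20, 22, 270], [382, 244, 8, 12, 43], [320, 249, 10, 10, 78], [271, 259, 19, 19, 216], [356, 259, 13, 9, 38], [294, 271, 18, 18, 227], [339, 271, 9, 13, 39], [316, 276, 5, 15, 49], [274, 326, 148, 154, 18910], [414, 337, 11, 12, 47]]
scene [[170, 0, 19, 19, 310], [129, 0, 211, 119, 11061], [393, 0, 10, 15, 92], [428, 0, 9, 11, 70], [158, 68, 11, 6, 16], [262, 72, 10, 15, 80], [144, 87, 20, 32, 330], [151, 118, 89, 131, 6290], [167, 121, 27, 5, 92], [307, 192, 16, 18, 159], [248, 194, 54, 56, 791], [328, 198, 19, 15, 163]]
```

View pics/scene2c.png

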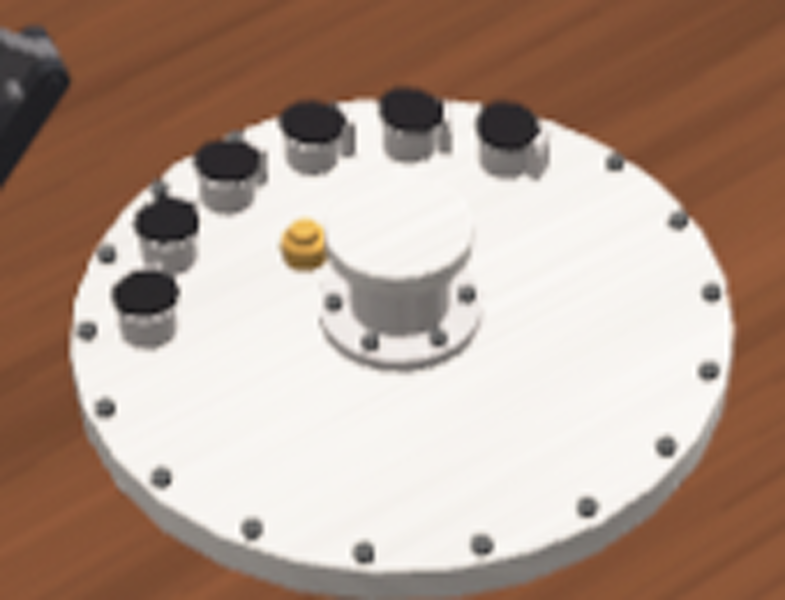

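View pics/top2c.png

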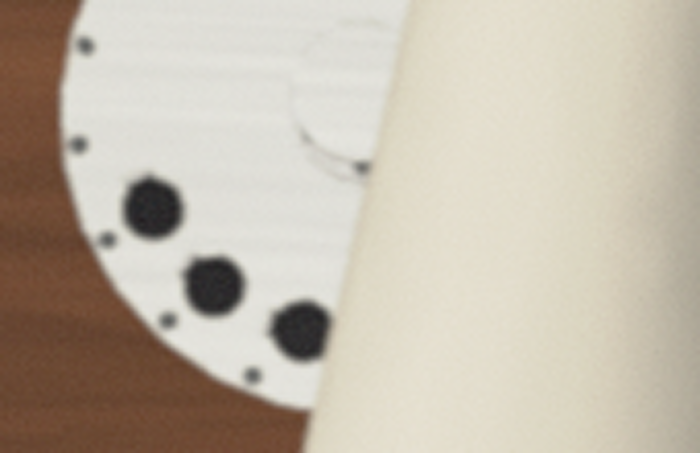

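The scene crop shows all six caps lying on their sockets and the plug unmoved. Cap 1 at (508,125) looks slightly tilted, so I'll measure the tilts in the scene view.

```bash
python3 - <<'E'
import sys; sys.argv=['ang.py','scene2.png']
src=open('ang.py').read().split("for k in map")[0].replace('print','(lambda *a:0)'); exec(src)
dk=(d['c'].max(2)<90).astype(np.uint8); n,l,st,ce=cv2.connectedComponentsWithStats(dk)
B=[(ce[i],st[i]) for i in range(1,n) if 40<st[i,4]<300 and 245<ce[i][0]<345 and 195<ce[i][1]<250]
for k in range(6):
    row=[]
    for th in(0,.1,.2,.3):
        p=cv2.convexHull(disc(k,th).astype(np.float32)); m=cv2.moments(p); e=cv2.fitEllipse(p)
        c=np.array([m['m10'],m['m01']])/m['m00']; row.append((c.round(1).tolist(),round(m['m00']),np.round(e[1],1).tolist(),round(e[2])))
    j=min(B,key=lambda b:np.hypot(*(b[0]-row[0][0]))) if B else None
    mm=(l==[i for i in range(n) if np.allclose(ce[i],j[0])][0]).astype(np.uint8); cc=cv2.findContours(mm,0,1)[0][0]; e=cv2.fitEllipse(cc)
    print(k+1,'seen',j[0].round(1),j[1][4],np.round(e[1],1)+1,round(e[2])); print('   ',row)
E
```

```text
1 seen [334.4 206.9] 110 [11.1 13. ] 108
    [([335.1, 207.3], 124, [10.9, 14.6], 90), ([335.2, 206.7], 128, [11.3, 14.6], 98), ([335.3, 206.2], 131, [11.5, 14.6], 105), ([335.4, 205.6], 133, [11.7, 14.6], 113)]
2 seen [313.7 203.5] 107 [10.  14.1] 105
    [([314.1, 204.0], 122, [10.8, 14.5], 89), ([314.1, 203.4], 122, [10.8, 14.5], 96), ([314.2, 202.9], 122, [10.7, 14.5], 104), ([314.4, 202.3], 120, [10.6, 14.6], 111)]
3 seen [292.2 206. ] 101 [ 9.3 14.2] 95
    [([292.8, 206.7], 123, [10.9, 14.6], 87), ([292.8, 206.1], 120, [10.5, 14.6], 94), ([292.9, 205.5], 116, [10.1, 14.7], 101), ([293.1, 204.9], 110, [9.6, 14.7], 107)]
4 seen [273.8 214.3] 99 [ 9.3 14.1] 94
    [([274.4, 215.1], 128, [11.1, 14.8], 85), ([274.3, 214.5], 121, [10.5, 14.9], 91), ([274.4, 213.8], 113, [9.7, 15.0], 96), ([274.5, 213.1], 104, [8.9, 15.1], 100)]
5 seen [260.8 227.1] 104 [10.8 13.4] 88
    [([261.6, 228.0], 136, [11.6, 15.1], 84), ([261.5, 227.4], 127, [10.7, 15.2], 88), ([261.5, 226.7], 116, [9.7, 15.3], 90), ([261.5, 226.0], 104, [8.6, 15.5], 93)]
6 seen [256.1 243.1] 102 [ 9.5 14.1] 80
    [([257.0, 243.7], 147, [12.1, 15.5], 83), ([256.9, 243.1], 136, [11.1, 15.6], 84), ([256.8, 242.4], 123, [10.0, 15.8], 84), ([256.8, 241.7], 109, [8.8, 15.9], 85)]
```

All caps measure about 0.1 rad by centroid (0.2 at most by ellipse angle for caps 1 and 2), below the 0.28 limit. The jar, ring, spanner and plug show no change in the scene view, and the arm is clear.

```bash
python3 -c "
from h import *
print(job_done()); s=read_state(); print(s['position'].round(1),s['contact_force'].round(1))"
```

```text
the job is handed in; nothing more can be done
None
the job is handed in; nothing more can be done
```

All six caps are shut and the job is handed in at about 8 s of the 45 s allowed. The system gave no verdict.

I found the head from the gold socket pins in the top camera; the fit agreed within 0.3 mm, and a wrist-camera check within 2 mm. I then ran the closed fingertips along the 110 mm arc from cap 1 to cap 6, about 82–84 mm above the table. The arm was lifted clear to z = 249 mm.

**Caps:** the scene image shows all six lying on their sockets. Disc centres give about 0.1 rad each. For caps 1 and 2 the tilt of the fitted ellipse suggests nearer 0.2 rad. The two measures disagree slightly, but both are under the 0.28 limit.

**Order:** at the check over cap 4, caps 1 to 3 were down while 5 and 6 still stood. I did not check the order at every cap.

**Forces and loose items:** force readings, taken at the end of each move, never exceeded about 2 N. The plug, jar, ring and spanner showed no change in the before-and-after scene images. The final top view was partly hidden by the arm, so only caps 1 to 3 could be confirmed from above.

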